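# Load a drying cartridge and snap the cap home

### The job

Pull the yellow and black cap of the clear drying tube straight out until it clicks at its open stop, and lay the fresh blue cartridge lengthwise in the metal cradle that comes out with the cap, letting go of it there. Then press the cap back in until it clicks fully home, with the cartridge inside. Leave the spent orange cartridge and the other things on the bench where they are.

Things in the scene. Friction and masses are not known exactly. Their poses are not given: they have to be found in the camera images.
- dryer: drying unit fixed to the bench: a clear tube lying level on a low white base (165 long, 90 wide, 32 high). Tube 165 long, 72 outside and 64 inside diameter, its axis 75 above the bench. Origin on the bench below the tube's open mouth; x points from the mouth into the tube, away from the cap, z up. The cap slides out along -x. The base begins 12 behind the mouth
- cap (a joint): slide of the cap with its cradle: 0 = fully home, closing the tube; 0.135 m = open stop, the whole cradle outside the tube. A sprung ball holds it in the last 6 mm at each end (about 10 N to pull out of or press into either click); between them it slides with light friction and stays where left
- cap_grip (a point): centre of the cap's grip, on the tube axis, 75 above the bench, 37 in front of the mouth when home; moves with the cap. Axes as dryer. The grip is a yellow round bar of 40 diameter, 46 long along x (23 either side of this point), with a black flange (48 diameter, 8 thick) at its free end and the black cap disc (80 diameter) behind it
- cradle (a point): where the middle of a seated cartridge belongs: on the tube axis, 75 above the bench, 17 above the floor of the aluminium cradle, 104 behind cap_grip; moves with the cap. Axes as dryer. Bed 116 long along x between the cap disc and a rear stop 12 high; its 45-degree lips are 30 wide outside and rise 5, so fingers pass down either side of a cartridge
- fresh: fresh drying cartridge, loose: blue octagonal bar with aluminium end collars, 100 long, 34 across flats, 140 g, lying on a flat on the bench. Origin at the middle of its underside, x along its length (both ends alike), z up
- fresh_mid (a point): middle of the fresh cartridge, 17 above its underside
- spent: spent cartridge, same shape and size but orange, lying on the bench; leave it. Origin and axes as fresh
- spray: white spray bottle with a yellow label band, 68 diameter, 191 high, standing; origin under its centre; leave it
- carton: white carton, 140 x 100 x 80 high; origin under its centre; leave it
- screwdriver: screwdriver lying on the bench, about 200 long, handle to its -x; origin under it; leave it
Mind the look-alikes: they are no part of the job. Of the things shaped like the fresh, the blue one is meant.

How it is judged:
By the outcome, as a careful person would: the job done as asked, in the order asked, and still so for the second after the job is handed in, with the robot touching nothing.
It also fails if it takes over 66 s, if anything falls off the work surface, if the arm or the gripper's body presses on something with over 40 N, if the wrist force passes 120 N, or if a joint passes its speed limit or range.

### The arm

A 6-joint arm with a two-finger parallel gripper is mounted at the origin on the work surface. World frame = base frame: x ahead of the robot, y to its left, z up, the work surface at z = 0. Lengths are in m, angles in degrees, forces in N, time in s.
With the tool pointing down it reaches from about 0.325 to 0.85 m from the base axis. Payload 15.5 kg.
Tool frame: the origin (TCP) lies at the very end of the fingers, on their centre line; the grasp point (between the pads) lies arm.grip_depth behind it (arm.grip_depth is the distance from the TCP to the grasp point, in m); z points along the fingers, y is the line along which they close (so a half turn about z gives the same grasp; the last joint's range is limited). The gripper opens to 91 mm and grips with 3 to 60 N. Pads are 32 mm wide; open, the fingers measure 118 mm over their backs; the gripper's body (76 mm by 178 mm) begins 60 mm behind the grasp point.
Start: joints at [-71.82, 28.281, 77.091, -0, 74.628, -5.472], TCP at [0.251, -0.573, 0.189] pointing down, gripper open.
Joint ranges: [-166.48, 166.48], [-47.26, 123.95], [12.59, 153.08], [-70.14, 250.14], [6.76, 159.57], [-176.63, 176.63]. Speed limits (degrees/s): [108.29, 108.29, 147.25, 172.46, 172.46, 172.46].

### API

Orientations are given as a 3x3 rotation matrix whose columns are the frame's x, y, z axes.
In Python, from rig import arm gives the robot as it stands. Calls block until the motion is done:
- arm.move_to(position, orientation): joint-space move of the TCP to a pose.
- arm.move_l(position, orientation=None, feed=0.15): straight line of the TCP; orientation=None keeps the orientation; feed is the mean speed in m/s.
- arm.move_joints(angles): joint-space move.
- arm.grip(opening): finger opening in m; the grip force is fixed at half the most; returns when the fingers have stopped.
- arm.sleep(seconds).
- arm.solve_ik(position, orientation): joint angles nearest the present ones, or None.
- arm.snapshot(name): name is "side" or "top" or "wrist"; returns the picture (400x640x3 uint8, red, green, blue); there is no depth.
- arm.get_calibration(name): a dict with "intrinsics" (3x3 intrinsics, pixels), "cam_to_world" (4x4, takes a point from camera to world coordinates). Camera axes: x right, y down, z forward; pixel columns grow to the right and rows downward; lengths in m; the calibration is good to about 2 mm. A picture is of the moment at which its call begins: read the wrist's pose just before it. get_calibration takes no time and is no camera call; for the wrist camera it gives the pose at the moment of the call.
A pose or a line that the arm cannot do raises arm.Unreachable and nothing moves.
- arm.sign_off(): hands the job in; it is judged then, once.
Readings, each from a call of its own:
- arm.current_t(): time.
- arm.current_joint_positions(): joint angles.
- arm.current_dq(): joint speeds.
- arm.current_tau(): joint torques, N m.
- arm.current_ee_pos(): TCP position.
- arm.current_tool_rot(): TCP orientation.
- arm.current_force(): force on the tool from outside, world axes, zero at the start.
- arm.current_torque(): the same for the moment, N m.
- arm.current_width(): finger opening in m.
- arm.current_grasp_force(): force on a finger pad.
Only numpy, scipy, OpenCV 4.12 (cv2) and the standard library are available. Lean on these libraries where they do the work, as an engineer would, in place of code of your own. Each camera call takes 0.05 s, during which the arm holds its last target. There are 200 camera calls.

## Working session

There is one attempt and no reset: what is moved stays moved. The work goes in short steps, each a Python script; the robot and the scene stay as the last script left them, time stands still between calls to the robot, and variables do not carry over. Pictures are saved under pics/ and viewed, at most 10 in all, crops included, and the job is handed in when it is done.

```bash
mkdir -p pics; ls
python3 - <<'E'
from rig import arm
import cv2,numpy as np
np.set_printoptions(precision=4,suppress=True)
for n in("side","top"):
    im=arm.snapshot(n); cv2.imwrite(f"pics/{n}0.png",im[:,:,::-1])
    c=arm.get_calibration(n); print(n,c["intrinsics"],c["cam_to_world"])
print(arm.grip_depth,arm.current_width(),arm.current_tool_rot(),arm.current_t())
E
```

```text
pics
side [[414.0538   0.     316.2209]
 [  0.     414.0538 202.6224]
 [  0.       0.       1.    ]] [[-0.9448 -0.1531  0.2896  0.1448]
 [-0.3268  0.5008 -0.8015  0.9779]
 [-0.0223 -0.8519 -0.5233  0.7093]
 [ 0.      0.      0.      1.    ]]
top [[475.9976   0.     317.5663]
 [  0.     475.9976 193.9167]
 [  0.       0.       1.    ]] [[-0.0023 -0.9983  0.0588  0.4258]
 [-0.9998  0.0034  0.0181 -0.0347]
 [-0.0182 -0.0588 -0.9981  1.4474]
 [ 0.      0.      0.      1.    ]]
0.0188 0.09112941523383876 [[ 0.916   0.4012 -0.0004]
 [ 0.4012 -0.916   0.0011]
 [ 0.0001 -0.0011 -1.    ]] 0.1
```

View pics/top0.png

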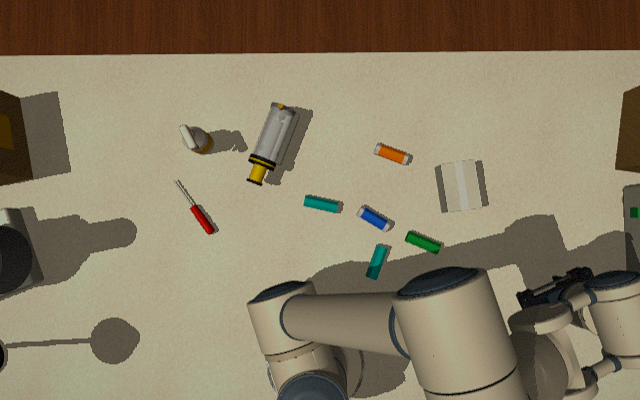

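View pics/side0.png

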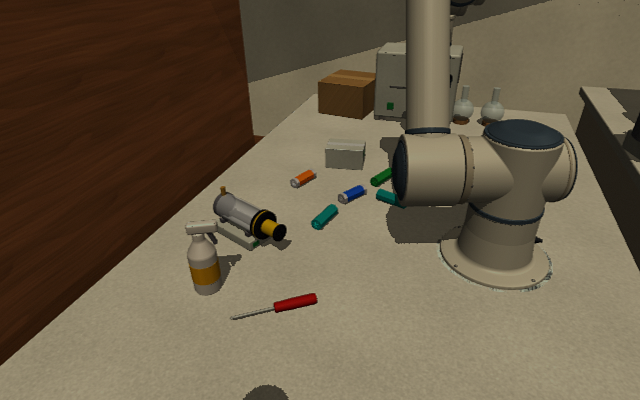

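Top view: blue at (375,218), orange at (393,153), two teal bars and a green one as look-alikes, cap grip at about (257,173) with the tube running up to (283,105), spray at (200,140). The side view agrees.

```bash
cat > h.py <<'E'
from rig import arm
import cv2,numpy as np
np.set_printoptions(precision=4,suppress=True)
def down(deg):
    c,s=np.cos(np.radians(deg)),np.sin(np.radians(deg))
    return np.array([[c,s,0],[s,-c,0],[0,0,-1.]])
def pt(cal,uv,z):
    T=cal["cam_to_world"];uv=np.atleast_2d(uv).astype(float)
    d=np.c_[uv,np.ones(len(uv))]@np.linalg.inv(cal["intrinsics"]).T@T[:3,:3].T
    return (T[:3,3]+d*((z-T[2,3])/d[:,2])[:,None])[:,:2]
def proj(cal,P):
    T=np.linalg.inv(cal["cam_to_world"]);p=np.atleast_2d(P)@T[:3,:3].T+T[:3,3]
    p=p@cal["intrinsics"].T;return p[:,:2]/p[:,2:]
def blob(im,lo,hi,box=None):
    m=cv2.inRange(cv2.cvtColor(im,cv2.COLOR_RGB2HSV),lo,hi)
    if box: k=np.zeros_like(m);x0,y0,x1,y1=box;k[y0:y1,x0:x1]=m[y0:y1,x0:x1];m=k
    n,l,s,c=cv2.connectedComponentsWithStats(m)
    i=1+np.argmax(s[1:,4]);ys,xs=np.nonzero(l==i);return np.c_[xs,ys]
def fit(p):
    c,sz,a=cv2.minAreaRect((p*1000).astype(np.float32))
    if sz[0]<sz[1]: a+=90
    return np.array(c)/1000,np.sort(sz)[::-1]/1000,a
BLUE=((105,120,40),(125,255,255));YEL=((22,140,60),(35,255,255))
E
python3 - <<'E'
from h import *
im=cv2.imread("pics/top0.png")[:,:,::-1].copy();c=arm.get_calibration("top")
b=blob(im,*BLUE);print("blue",len(b),fit(pt(c,b,.03)))
y=blob(im,*YEL,box=(235,150,290,195));print("yel",len(y),y.min(0),y.max(0),fit(pt(c,y,.085)))
# axis points by eye: tube far end / disc
print(pt(c,[[257,173],[262,160],[283,105]],.085))
im=im[90:250,150:450];cv2.imwrite("pics/c.png",cv2.resize(im[:,:,::-1],None,fx=2.6,fy=2.6,interpolation=cv2.INTER_CUBIC))
E
```

```text
blue 278 (array([ 0.436 , -0.1754]), array([0.0754, 0.0326]), 58.80437469482422)
yel 224 [249 163] [266 182] (array([0.5676, 0.163 ]), array([0.0487, 0.0388]), 158.4945297241211)
[[0.5671 0.1644]
 [0.6047 0.1501]
 [0.7651 0.0897]]
```

View pics/c.png

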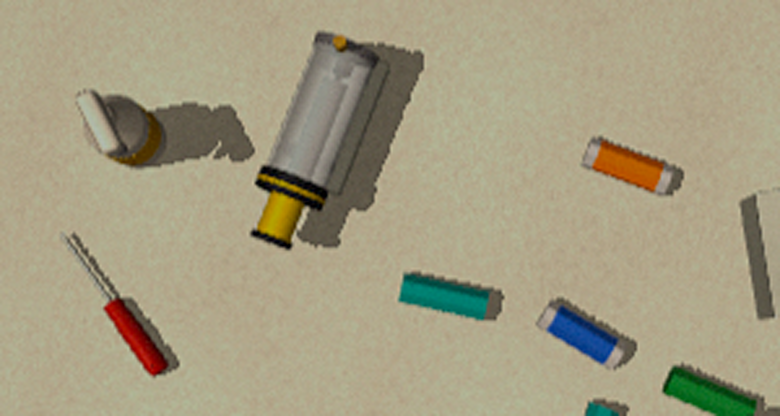

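The crop shows the blue bar clear of its neighbours and the yellow grip clean in front of the cap disc. The sizes fit what is given (grip 49x39, blue middle part 75x33). Next, close looks on the way there.

Run:
```python
from h import *
print(arm.current_t())
for n,p,a in(("wb",[.436,-.1754,.22],58.8),("wc",[.567,.163,.28],-21)):
    arm.move_to(p,down(a));c=arm.get_calibration(n and "wrist");im=arm.snapshot("wrist")
    cv2.imwrite(f"pics/{n}.png",im[:,:,::-1]);np.savez(n,im=im,**c)
    print(n,arm.current_t(),arm.current_joint_positions(),c["cam_to_world"][:3,3],proj(c,[p[0],p[1],.034 if n=="wb" else .095]))
    if n=="wb": b=blob(im,*BLUE);print(len(b),b.min(0),b.max(0),fit(pt(c,b,.03)))
    else: y=blob(im,*YEL);print(len(y),y.min(0),y.max(0),fit(pt(c,y,.085)))
a=cv2.imread("pics/wb.png");b=cv2.imread("pics/wc.png");cv2.imwrite("pics/w2.png",cv2.resize(np.hstack([a,b]),(800,250),interpolation=cv2.INTER_AREA))
```

```text
0.1
wb 1.7667 [-29.2897  13.859   95.4992  -0.0097  70.6381   1.9969] [ 0.479  -0.107   0.4149] [[315.8694 171.8169]]
1800 [301 139] [329 204] (array([ 0.4346, -0.1764]), array([0.0767, 0.032 ]), 58.974853515625)
wc 3.6917 [ 10.1828  21.229   74.4759  -0.0045  84.305  121.1995] [0.6439 0.1325 0.4748] [[315.859  173.8642]]
1011 [300 156] [331 194] (array([0.5634, 0.1648]), array([0.0456, 0.0365]), 158.10877990722656)
```

View pics/w2.png

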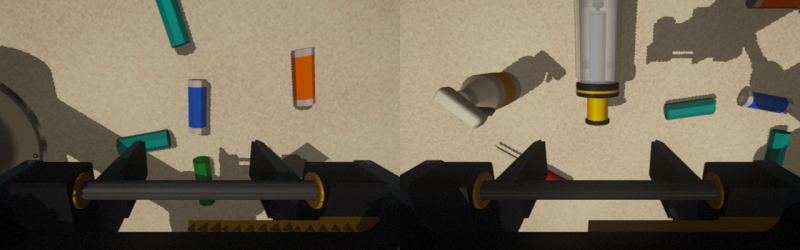

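Left half: blue bar at about (199,107) of the preview, aligned with the tool. Right half: yellow grip at (597,110) with the tube straight behind it. Both sources agree: grip at (0.566, 0.164) with axis -21.7°, blue at (0.435, -0.176) at 59°. Pulling.

Run:
```python
from h import *
A=-21.7;u=np.array([np.cos(np.radians(A)),np.sin(np.radians(A)),0]);g=np.array([.566,.1637,.0562]);R=down(A)
arm.move_to(g+[0,0,.09],R);arm.move_l(g,R,feed=.1);arm.grip(.03)
print(arm.current_width(),arm.current_grasp_force(),arm.current_force(),arm.current_t())
s0=arm.current_ee_pos()
for d in(.01,.05,.12,.130,.1345,.1365):
    arm.move_l(g-d*u,R,feed=.08);f=arm.current_force();p=arm.current_ee_pos()-s0
    print(d,-p@u,"axial",f@u,"lat",f@np.cross([0,0,1],u),"z",f[2],arm.current_width())
print(arm.current_t());c=arm.get_calibration("top")
cv2.imwrite("pics/t1.png",cv2.resize(arm.snapshot("top")[80:230,200:400,::-1],None,fx=3,fy=3,interpolation=cv2.INTER_CUBIC))
```

```text
0.03653676262030309 28.262439966201782 [ 2.0615  3.713  -2.2375] 6.225
0.01 0.011282571632928166 axial -8.411071477906958 lat 6.659614799206775 z 0.7701421397365464 0.03686009367288092
0.05 0.05142379695783565 axial -1.1947812567806517 lat 5.322257135830839 z -4.3834744822718275 0.036650067623533344
0.12 0.1199859655713481 axial -0.8283698132359238 lat 2.2331690071595633 z -4.245742933424259 0.036749980564406017
0.13 0.1310395489532831 axial -6.805784449705456 lat 3.4360364394458913 z -2.777971616569545 0.03649612088972809
0.1345 0.13484683670590436 axial -1.3730006022099146 lat -0.11749454843639011 z -3.65626628888128 0.036667051378001615
0.1365 0.1352525643251105 axial 8.992217915020554 lat -5.358528354374942 z -8.129035706890164 0.036371713933094366
8.95
```

Run:
```python
from h import *
p=arm.current_ee_pos();print("p",p)
arm.grip(.07);print(arm.current_force());arm.move_l(p+[0,0,.13],feed=.25)
c=arm.get_calibration("wrist");im=arm.snapshot("wrist");np.savez("wo",im=im,**c)
A=-21.7;u=np.array([np.cos(np.radians(A)),np.sin(np.radians(A)),0])
m=p+.104*u;m[2]=.075;print("cradle",m,proj(c,m),arm.current_t())
v=np.cross([0,0,1],u);o=im.copy()
fl=m-[0,0,.012]
q=proj(c,[fl+a*u+b*v for a,b in((-.058,-.015),(.058,-.015),(.058,.015),(-.058,.015))])
cv2.polylines(o,[(q*8).astype(int).reshape(-1,1,2)],True,(255,0,0),1,cv2.LINE_AA,3)
cv2.imwrite("pics/wo.png",cv2.resize(o[60:280,200:440,::-1],None,fx=2.5,fy=2.5,interpolation=cv2.INTER_CUBIC))
```

```text
p [0.4403 0.2136 0.0563]
[ 0.1582  0.4498 -0.6436]
cradle [0.5369 0.1751 0.075 ] [[315.9798  71.567 ]] 10.3917
```

View pics/wo.png

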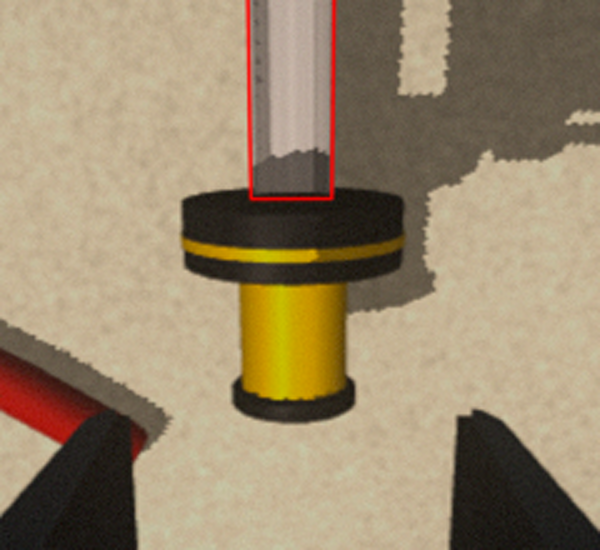

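The cradle's side edges match the predicted outline (crop columns 250 and 333), so the lateral position is good. Disc rear edge is at crop row 188 and flange end at row 421. I'll use these to check the axial position, then pick the blue bar.

Run:
```python
from h import *
d=np.load("wo.npz");c={k:d[k] for k in("intrinsics","cam_to_world")}
A=-21.7;u=np.array([np.cos(np.radians(A)),np.sin(np.radians(A)),0])
p=np.array([.4403,.2136])
for row,z,off in((421,.099,-.031),(398,.095,-.023),(188,.115,.046)):
    q=pt(c,[200+293/2.5,60+row/2.5],z)[0];print("grip axial error",(q-p)@u[:2]-off)
# pick blue
b=np.array([.4348,-.1762]);R=down(59)
arm.grip(.06);arm.move_to([*b,.10],R)
arm.move_l([*b,.0035],R,feed=.1);arm.grip(.025)
print(arm.current_width(),arm.current_grasp_force(),arm.current_force(),arm.current_t())
arm.move_l([*b,.22],R,feed=.25)
print(arm.current_width(),arm.current_force(),arm.current_t())
c=arm.get_calibration("wrist");im=arm.snapshot("wrist");np.savez("wg",im=im,**c)
print(arm.solve_ik([.5369,.1751,.2],down(A)),arm.solve_ik([.5369,.1751,.2],down(A+180)))
cv2.imwrite("pics/wg.png",im[100:,100:540,::-1])
```

```text
grip axial error 0.002366173158139983
grip axial error 0.001621620609145804
grip axial error 0.008984022624337201
0.024683198526982954 4.87570283934474 [-2.469   1.3487  4.4379] 14.6
0.025198400037866837 [ 0.6007 -0.6659 -0.1049] 15.6167
[ 12.0047  22.8026  84.9159  -0.      72.2815 123.7047] [ 12.0047  22.8026  84.9159  -0.      72.2815 -56.2953]
```

View pics/wg.png

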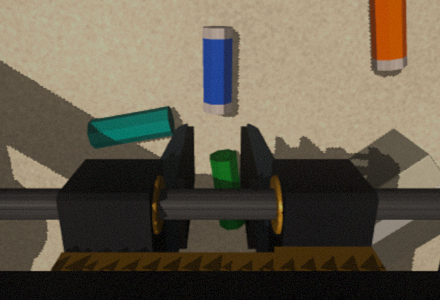

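The grasp missed: the blue bar is still on the bench at crop (217,70), and the fingers closed on nothing. The width also came out narrow on the cap. I'll re-measure, go down again and look before closing.

Run:
```python
from h import *
d=np.load("wg.npz");c={k:d[k] for k in("intrinsics","cam_to_world")}
q=blob(d["im"],*BLUE);f=fit(pt(c,q,.03));print(len(q),f,[fit(pt(c,q,z))[0] for z in(.02,.034)])
b=np.array([.4348,-.1762])
arm.grip(.06);arm.move_l([*b,.0035],feed=.2)
print(arm.current_ee_pos(),arm.current_force(),arm.current_width(),arm.current_t())
def shot(n):
    c=arm.get_calibration("side");im=arm.snapshot("side");u,v=proj(c,[*b,.03])[0].astype(int)
    return cv2.resize(im[v-50:v+40,u-60:u+60,::-1],(390,292),interpolation=cv2.INTER_CUBIC)
a=shot(0);arm.grip(.034);print(arm.current_width(),arm.current_grasp_force(),arm.current_force(),arm.current_ee_pos(),arm.current_t())
e=shot(1);arm.grip(.031);print(arm.current_width(),arm.current_grasp_force(),arm.current_force())
cv2.imwrite("pics/s2.png",np.hstack([a,e]))
```

```text
1783 (array([ 0.4348, -0.1762]), array([0.0754, 0.032 ]), 59.620243072509766) [array([ 0.4337, -0.178 ]), array([ 0.4352, -0.1755])]
[ 0.4352 -0.1764  0.0042] [-0.1575  0.1038  0.5004] 0.06000065647832334 17.6
0.034024371355260145 0.0 [0.5589 0.2721 0.1024] [ 0.4348 -0.1762  0.0035] 18.2333
0.030975159725963857 0.0 [0.183  0.4749 0.2378]
```

View pics/s2.png

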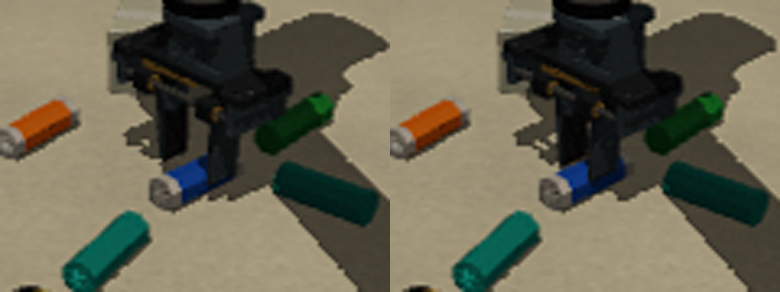

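In both frames the finger ends stop well above the bench, level with the top of the bar, although the reported TCP is at z=0.0035. The contact heights agree: the narrow chord on the 40 mm bar gives about 27 mm, and the octagon slope gives about 25 mm. The real fingertips are therefore roughly 25 mm short of the reported TCP. I'll find the bench by touch.

Run:
```python
from h import *
b=np.array([.4348,-.1762]);R=down(59.3)
arm.grip(.056);f0=arm.current_force()
for z in(-.010,-.014,-.017,-.019,-.021,-.023,-.025,-.027):
    arm.move_l([*b,z],R,feed=.04);f=arm.current_force()-f0;print(z,arm.current_ee_pos()[2],f)
    if abs(f).max()>3: break
print(arm.current_t())
```

```text
-0.01 -0.010288783217771845 [ 1.0502  0.3458 -0.6375]
-0.014 -0.014160207968392229 [ 0.9368  0.6155 -0.6205]
-0.017 -0.017131878872534485 [-0.6406  0.7292 -1.2502]
-0.019 -0.019092676374342123 [ 0.9513  0.2628 -0.9527]
-0.021 -0.02111340128739743 [-0.6292  0.545  -1.0277]
-0.023 -0.023122866796657503 [-0.9414  1.0008 -0.4733]
-0.025 -0.02456108477999846 [-1.5334  0.5036 15.7566]
21.1167
```

The bench is at TCP −0.0243, so the tips sit 24.3 mm above the reported TCP. Gripping with the tips 5 mm above the bench, then carrying and placing with that offset.

Run:
```python
from h import *
b=np.array([.4348,-.1762]);A=-21.7;u=np.array([np.cos(np.radians(A)),np.sin(np.radians(A)),0])
arm.move_l([*b,-.0193],feed=.05);arm.grip(.025)
print(arm.current_width(),arm.current_grasp_force(),arm.current_force(),arm.current_t())
if arm.current_width()<.03: raise SystemExit("miss")
arm.move_l([*b,.15],feed=.25);print(arm.current_width(),arm.current_force())
m=np.array([.5369,.1751,0])+.002*u;R=down(A)
arm.move_to(m+[0,0,.15],R);print(arm.current_width(),arm.current_force(),arm.current_t())
arm.move_l(m+[0,0,.065],R,feed=.15)
cv2.imwrite("pics/p_w.png",arm.snapshot("wrist")[60:330,150:490,::-1])
c=arm.get_calibration("side");im=arm.snapshot("side");x,y=proj(c,[*m[:2],.075])[0].astype(int)
s=cv2.resize(im[y-50:y+40,x-65:x+65,::-1],(390,270),interpolation=cv2.INTER_CUBIC)
w=cv2.imread("pics/p_w.png");cv2.imwrite("pics/p.png",np.hstack([w,s]));print(arm.current_t())
```

```text
0.033863581816213045 29.99714435019996 [ 0.6323  0.4384 -0.6243] 21.85
0.03373131143142207 [-0.3111  0.5368 -1.4497]
0.033813344688103326 [ 0.4482 -0.8328 -0.8723] 24.6
25.4167
```

View pics/p.png

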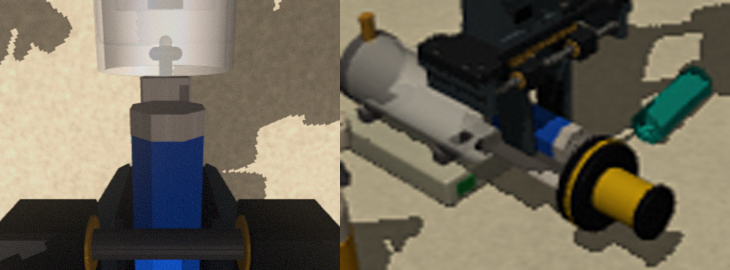

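The cartridge is held and lines up with the cradle: wrist-crop column 167 against rear stop 165. Lowering it.

Run:
```python
from h import *
p=arm.current_ee_pos();p=np.array([p[0],p[1],0])
f0=arm.current_force()
for z in(.046,.042,.040,.0388,.038):
    arm.move_l(p+[0,0,z],feed=.06);f=arm.current_force()-f0;print(z,arm.current_ee_pos()[2],f)
    if f[2]>4 or abs(f).max()>8: break
if arm.current_ee_pos()[2]>.0405: raise SystemExit("early contact")
arm.grip(.048);print(arm.current_force(),arm.current_t())
arm.move_l(p+[0,0,.14],feed=.25)
w=arm.snapshot("wrist")[60:330,150:490,::-1]
c=arm.get_calibration("side");im=arm.snapshot("side");x,y=proj(c,[*p[:2],.075])[0].astype(int)
s=cv2.resize(im[y-50:y+40,x-65:x+65,::-1],(390,270),interpolation=cv2.INTER_CUBIC)
cv2.imwrite("pics/q.png",np.hstack([w,s]));print(arm.current_t())
```

```text
0.046 0.045574574174135275 [ 1.2782 -0.6412  0.1116]
0.042 0.04187712967025188 [ 0.1563 -0.8954 -0.592 ]
0.04 0.03996018670057752 [ 0.6047 -0.4805  0.2651]
0.0388 0.03876157902293347 [ 0.5582 -0.3953 -0.3359]
0.038 0.038423697350184645 [ 0.2507 -1.7829  8.5682]
[-0.3839  1.1099  0.0182] 27.3167
27.975
```

View pics/q.png

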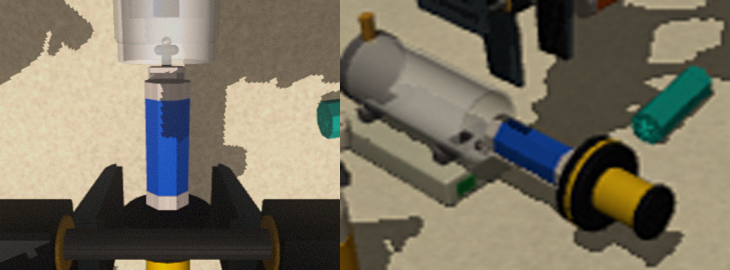

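The blue cartridge lies in the cradle between the disc and the rear stop, and the fingers are clear. Next, grip the cap with the offset allowed for and press it home.

Run:
```python
from h import *
A=-21.7;u=np.array([np.cos(np.radians(A)),np.sin(np.radians(A)),0]);v=np.cross([0,0,1],u);R=down(A)
g=np.array([.4403,.2136,.042])+.001*u
arm.grip(.075);arm.move_to(g+[0,0,.09],R);arm.move_l(g,R,feed=.12);f=arm.current_force();print(f)
arm.grip(.03);print(arm.current_width(),arm.current_grasp_force(),arm.current_force(),arm.current_t())
s0=arm.current_ee_pos()
for d in(.01,.06,.115,.127,.131,.1345,.1365,.138):
    arm.move_l(g+d*u,R,feed=.08);f=arm.current_force();p=arm.current_ee_pos()-s0
    print(d,p@u,"axial",f@u,"lat",f@v,"z",f[2],arm.current_width())
    if abs(f).max()>35: break
print(arm.current_t(),arm.current_ee_pos())
c=arm.get_calibration("side");im=arm.snapshot("side");x,y=proj(c,[.6,.15,.075])[0].astype(int)
cv2.imwrite("pics/r.png",cv2.resize(im[y-70:y+60,x-85:x+85,::-1],None,fx=4,fy=4,interpolation=cv2.INTER_CUBIC))
```

```text
[0.0342 0.0548 0.2101]
0.0396392734046952 29.996844828128815 [-0.4494 -1.4838  4.316 ] 30.6083
0.01 0.011149841434014549 axial 7.029575049865053 lat -4.335499598777001 z 1.1153105194453714 0.039522036236471735
0.06 0.060535749484442146 axial 0.9244299009513828 lat 2.675820036573465 z 4.280583377731934 0.03969996597064954
0.115 0.11533209664604999 axial 1.5587578468064514 lat 5.828875643025615 z 2.3747369287078235 0.03911615001153725
0.127 0.1278837633169065 axial 2.7425571655152625 lat 5.847169069858592 z 1.4346071865176575 0.03964387902121466
0.131 0.13252254934090016 axial 10.682574926150506 lat 3.8890579867467263 z -3.729598410158084 0.039667420777158985
0.1345 0.13474264167235414 axial 0.9314431988517824 lat 6.391048902284972 z 3.1755700864571224 0.03928346590787387
0.1365 0.13491012264699973 axial -9.022809608021353 lat 7.934357307665852 z 9.205996791989712 0.039361467898372485
0.138 0.13493966318047798 axial -18.151783146165492 lat 10.405552288148787 z 13.550495983234558 0.03952399279469038
33.8 [0.5669 0.164  0.042 ]
```

The hard stop came at 0.135 m of travel, so the cap is home. Relax, release, back away and check.

Run:
```python
from h import *
A=-21.7;R=down(A);p=arm.current_ee_pos()
arm.move_l(p,R,feed=.05);arm.grip(.075);print(arm.current_force());arm.move_l(p+[0,0,.15],R,feed=.2)
arm.move_joints(np.array(arm.current_joint_positions())+[-30,0,0,0,0,0]);print(arm.current_force(),arm.current_t())
im=arm.snapshot("top");c=arm.get_calibration("top")
y=blob(im,*YEL,box=(225,140,300,215));print(fit(pt(c,y,.085)))
s=arm.snapshot("side");x,yy=proj(arm.get_calibration("side"),[.6,.15,.075])[0].astype(int)
k=lambda a:cv2.resize(a[:,:,::-1],(390,390),interpolation=cv2.INTER_CUBIC)
cv2.imwrite("pics/z.png",np.hstack([k(im[70:220,200:350]),k(s[yy-75:yy+75,x-75:x+75])]))
```

```text
[ 0.028  -0.7645 -0.948 ]
[ 0.4595 -0.1551  0.1083] 36.8667
(array([0.5673, 0.1631]), array([0.0481, 0.0388]), 158.4945297241211)
```

View pics/z.png

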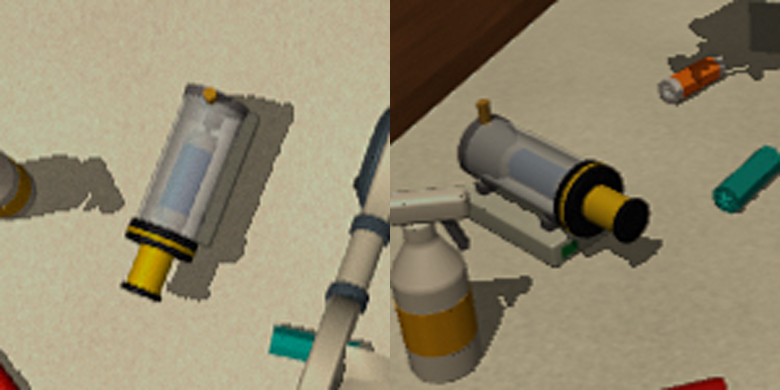

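The cap is back where it started (0.5673, 0.1631 against 0.5676, 0.1630). The blue cartridge shows inside the tube in both views, and the robot is clear.

```bash
python3 -c "
from rig import arm
print(arm.sign_off())"
```

```text
the job is handed in; nothing more can be done
None
```

The job is handed in at about 37 s on the clock: the blue cartridge is inside the tube and the cap is pressed back in to its home stop. The first grasp missed because the fingertips sit about 24 mm short of the reported TCP, and I corrected for that.

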